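Make up two sweet-making kits from the stock

TASK

Make up the two kits for today's class from the stock in the middle of the table (not from the bottles along the far edge): the white tray gets the wooden press mould lying flat in its long cell, and the red bottle and the steel measuring cup standing in its two small cells, one in each; the blue tray gets the green bottle and the brown dropper bottle standing in its two small cells, one in each. Set each thing down gently on the floor of its cell, without dropping it, and leave the yellow bottle and the orange card box where they are.

Things in the scene. Friction and masses are not known exactly. Their poses are not given: they have to be found in the camera images.
- white_tray: White plastic kit tray, fixed, 152 (x) x 184 (y) mm; origin on the table under its centre, z up. Walls and dividers 4 mm thick, tops 10 mm and inner floor 3 mm above the table. Long cell: 76 (x) x 176 (y) mm inside, centre x = -34, y = 0 mm. Two small cells side by side: 64 (x) x 86 (y) mm inside, centres x = +40, y = +45 and -45 mm. Empty at the start.
- blue_tray: Blue plastic kit tray, fixed, 152 (x) x 184 (y) mm; origin on the table under its centre, z up. Walls and dividers 4 mm thick, tops 10 mm and inner floor 3 mm above the table. Long cell: 76 (x) x 176 (y) mm inside, centre x = -34, y = 0 mm. Two small cells side by side: 64 (x) x 86 (y) mm inside, centres x = +40, y = +45 and -45 mm. A white modelling tool lies fixed in its long cell.
- red_bottle: the RED one: small round plastic bottle with a white nozzle cap, standing: 25 mm in diameter up to 40 mm, then narrowing to an 18 mm cap, 68 mm high; origin at the centre of its underside, z up; about 28 g. It stands in the stock between the trays; the like at the table's far edge are room fittings.
- green_bottle: the GREEN one: small round plastic bottle with a white nozzle cap, standing: 25 mm in diameter up to 40 mm, then narrowing to an 18 mm cap, 68 mm high; origin at the centre of its underside, z up; about 28 g. It stands in the stock between the trays; the like at the table's far edge are room fittings.
- yellow_bottle: the YELLOW one, which stays in the stock: small round plastic bottle with a white nozzle cap, standing: 25 mm in diameter up to 40 mm, then narrowing to an 18 mm cap, 68 mm high; origin at the centre of its underside, z up; about 28 g. It stands in the stock between the trays; the like at the table's far edge are room fittings.
- jigger: double-ended steel measuring cup, two cones joined at a narrow waist, standing: 41 mm in diameter at both ends, 100 mm high; origin at the centre of its underside, z up; about 70 g. For gripping it acts as a plain solid cylinder of 41 mm.
- dropper_bottle: brown glass bottle with a black dropper cap, standing: body 33 mm in diameter up to 65 mm, above it a 24 mm collar and then a 12 mm rubber bulb, 102 mm high in all; origin at the centre of its underside, z up; about 70 g. It stands in the stock between the trays; the like at the far edge is a room fitting.
- wood_mould: carved brown wooden press mould lying flat across the back of the stock: a plain block 58 mm along its x, 160 mm along its y, 26 mm high, with two flower patterns in its top; grip it across the 58 mm (along its x); origin at the centre of its underside, z up; about 110 g.
- card_box: orange card box in a longer clear sleeve, lying beyond the stock; sleeve 58 x 138 x 34 mm; a bystander that stays where it is; origin at the centre of the sleeve's underside.
Not all that is in view belongs to the job. Leave any pink or turquoise look-alike of the jigger alone. Of the things that look like the wood_mould, take the one that is nearest to the robot's base at the start.

How it is judged (in metres and radians):
At the end, for the whole second after the job is handed in: White tray: mould flat on the long cell's floor, within 15 mm of its centre; red bottle and cup upright (0.1 rad) on the floors of the two small cells, one each. Blue tray: green and dropper bottles likewise. All released, at rest; yellow bottle and orange box upright, moved under 20 mm (x of wood_mould in the frame of white_tray between -0.049 and -0.019 m and y of wood_mould in the frame of white_tray between -0.015 and 0.015 m and z of wood_mould in the frame of white_tray between 0 and 0.008 m and angle between each of wood_mould, yellow_bottle, card_box's own z axis and vertical below 0.1 rad and ((x of red_bottle in the frame of white_tray between 0.008 and 0.072 m and y of red_bottle in the frame of white_tray between 0.002 and 0.088 m and z of red_bottle in the frame of white_tray between 0 and 0.008 m and angle between each of red_bottle, jigger's own z axis and vertical below 0.1 rad and x of jigger in the frame of white_tray between 0.008 and 0.072 m and y of jigger in the frame of white_tray between -0.088 and -0.002 m and z of jigger in the frame of white_tray between 0 and 0.008 m) or (x of red_bottle in the frame of white_tray between 0.008 and 0.072 m and y of red_bottle in the frame of white_tray between -0.088 and -0.002 m and z of red_bottle in the frame of white_tray between 0 and 0.008 m and angle between each of red_bottle, jigger's own z axis and vertical below 0.1 rad and x of jigger in the frame of white_tray between 0.008 and 0.072 m and y of jigger in the frame of white_tray between 0.002 and 0.088 m and z of jigger in the frame of white_tray between 0 and 0.008 m)) and ((x of green_bottle in the frame of blue_tray between 0.008 and 0.072 m and y of green_bottle in the frame of blue_tray between 0.002 and 0.088 m and z of green_bottle in the frame of blue_tray between 0 and 0.008 m and angle between each of green_bottle, dropper_bottle's own z axis and vertical below 0.1 rad and x of dropper_bottle in the frame of blue_tray between 0.008 and 0.072 m and y of dropper_bottle in the frame of blue_tray between -0.088 and -0.002 m and z of dropper_bottle in the frame of blue_tray between 0 and 0.008 m) or (x of green_bottle in the frame of blue_tray between 0.008 and 0.072 m and y of green_bottle in the frame of blue_tray between -0.088 and -0.002 m and z of green_bottle in the frame of blue_tray between 0 and 0.008 m and angle between each of green_bottle, dropper_bottle's own z axis and vertical below 0.1 rad and x of dropper_bottle in the frame of blue_tray between 0.008 and 0.072 m and y of dropper_bottle in the frame of blue_tray between 0.002 and 0.088 m and z of dropper_bottle in the frame of blue_tray between 0 and 0.008 m)) and linear speed of each of red_bottle, green_bottle, jigger, dropper_bottle, wood_mould below 0.02 m/s and angular speed of each of red_bottle, green_bottle, jigger, dropper_bottle, wood_mould below 0.2 rad/s and contact force between the fingers and red_bottle below 0.1 N and contact force between the fingers and green_bottle below 0.1 N and contact force between the fingers and jigger below 0.1 N and contact force between the fingers and dropper_bottle below 0.1 N and contact force between the fingers and wood_mould below 0.1 N and distance of each of yellow_bottle, card_box from where it was at the start of the episode below 0.02 m); the robot touches nothing.
It fails at once if yellow bottle is pushed away or knocked over (distance of yellow_bottle from where it was at the start of the episode above 0.02 m or angle between yellow_bottle's own z axis and vertical above 0.5 rad).
It fails at once if card box is pushed away or knocked over (distance of card_box from where it was at the start of the episode above 0.02 m or angle between card_box's own z axis and vertical above 0.5 rad).
It fails at once if a thing is dropped from more than about 3 cm, or thrown ((linear speed of red_bottle above 0.8 m/s and contact force between the fingers and red_bottle below 0.01 N) or (linear speed of green_bottle above 0.8 m/s and contact force between the fingers and green_bottle below 0.01 N) or (linear speed of jigger above 0.8 m/s and contact force between the fingers and jigger below 0.01 N) or (linear speed of dropper_bottle above 0.8 m/s and contact force between the fingers and dropper_bottle below 0.01 N) or (linear speed of wood_mould above 0.8 m/s and contact force between the fingers and wood_mould below 0.01 N)).
It also fails if it takes over 112 s, if anything falls off the work surface, if the arm or the gripper's body presses on something with over 40 N, if the wrist force passes 120 N, or if a joint passes its speed limit or range.

ROBOT

A 6-joint arm with a two-finger parallel gripper is mounted at the origin on a cart in front of the work surface, level with it; the furniture and walls round the work are solid. World frame = base frame: x ahead of the robot, y to its left, z up, the work surface at z = 0. Lengths are in mm, angles in rad, forces in N, time in s.
With the tool pointing down it reaches from about 300 to 825 mm from the base axis. Payload 5.4 kg.
Tool frame: the origin (TCP) lies at the very end of the fingers, on their centre line; the grasp point (between the pads) lies 19 mm behind it (tcp_to_grasp is the distance from the TCP to the grasp point, in mm); z points along the fingers, y is the line along which they close (so a half turn about z gives the same grasp; the last joint's range is limited). The gripper opens to 92 mm and grips with 3 to 60 N. Pads are 20 mm wide; open, the fingers measure 128 mm over their backs; the gripper's body (75 mm by 189 mm) begins 69 mm behind the grasp point.
Start: joints at [0.967, 0.158, 1.597, -0, 1.386, -0.21], TCP at [220.636, 530.967, 214.601] pointing down, gripper open.
Joint ranges: [-2.91, 2.91], [-0.94, 2.29], [0.18, 2.7], [-1.29, 4.43], [0.17, 2.64], [-3, 3]. Speed limits (rad/s): [2.57, 2.57, 3.14, 3.14, 3.14, 3.14].

INTERFACE

Orientations are given as a unit quaternion [w, x, y, z].
In Python, from bench import * gives the robot as it stands.
- The arm moves only by the tool play_rows, never from a script. Its arguments are lists of equal length, an entry for each row: "dp": the shift along the tool's x, y, z in m, a list of three; "dr": the turn, a rotation vector about the tool's x, y, z in degrees, a list of three. A call has 1 to 8 rows; each row shifts and turns the commanded pose from where the row before left it, along the tool's axes as they then stand; what a row does not reach is not made up. A row lasts 1/8 s, in which the tool goes at most 62.5 mm and 10.7 degrees, less where a joint would pass 70% of its speed; a pose out of reach is approached as far as the arm can. A call with a gripper value outside its range is refused whole. "jaw" is the finger opening in m, from 0 to 0.0919, set as the call begins (left out, the last holds). The fingers move at their own pace and stop on an object; the grip force is fixed at half the most. Time passes only in rows, so rows that do not move let the fingers close. It gives the time, the measured TCP pose, the force, the opening and the grip force at its end, in the units of the state.
- state(): the state, without advancing time (a new reading comes with each control period).
- camera(name): name is "side" or "top" or "wrist"; returns a dict with "frame" (400x640x3 uint8, red, green, blue), "z_map" (400x640 float32, mm along the optical axis (not along the pixel's ray), 0 where there is no reading), "vfov" (degrees; the focal length in pixels is half the picture's height over the tangent of half this angle, whatever the lens; pixels are square), "cx", "cy" (the principal point, pixels), "dist" ([k1, k2, p1, p2, k3] as OpenCV has them; the pictures are not rectified), "cam_to_world" (4x4, takes a point from camera to world coordinates). Camera axes: x right, y down, z forward; pixel columns grow to the right and rows downward; lengths in mm; the calibration is good to about 2 mm. A picture is of the moment at which its call begins.
- hand_in(): hands the job in; it is judged then, once.
The state is a dict: "time_s": time; "qpos": joint angles; "joint_vel": joint speeds; "joint_efforts": joint torques, N m; "tool_pos": TCP position; "ee_rot": TCP orientation; "wrist_force": force on the tool from outside, world axes, zero at the start; "wrist_torque": the same for the moment, N m; "gripper_width": finger opening in mm; "finger_force": force on a finger pad.
Only numpy, scipy, OpenCV 4.12 (cv2) and the standard library are available. Lean on these libraries where they do the work, as an engineer would, in place of code of your own. Each camera call takes 0.05 s, during which the arm holds its last target. There are 200 camera calls.

## Working session

There is one attempt and no reset: what is moved stays moved. The work goes in short steps, Python scripts to look and compute and a tool call to move; the robot and the scene stay as the last step left them, time stands still between calls to the robot, and variables do not carry over. Pictures are saved under pics/ and viewed, at most 14 in all, crops included, and the job is handed in when it is done.

Besides the shell and the picture viewer there is one more tool, called after "Call:" as name(argument=value, ...) on one line, values as JSON. play_rows: Moves the arm, as the interface text tells. Its arguments: {"type":"object","properties":{"dp":{"type":"array"},"dr":{"type":"array"},"jaw":{"type":"number"}},"required":["dp","dr"]}

```bash
mkdir -p pics; cat > h.py <<'E'
from bench import *
import numpy as np, cv2
def K(c):
    f=200/np.tan(np.radians(c["vfov"])/2); return np.array([[f,0,c["cx"]],[0,f,c["cy"]],[0,0,1.]])
def ray(c,uv):
    n=cv2.undistortPoints(np.array(uv,float).reshape(-1,1,2),K(c),np.array(c["dist"],float)).reshape(-1,2)
    T=np.array(c["cam_to_world"]); d=np.c_[n,np.ones(len(n))]
    return T[:3,3],d@T[:3,:3].T
def onplane(c,uv,z):
    o,d=ray(c,uv); return o+d*((z-o[2])/d[:,2])[:,None]
def cloud(c):
    v,u=np.mgrid[:400,:640]; o,d=ray(c,np.c_[u.ravel(),v.ravel()])
    return (o+d*np.array(c["z_map"]).reshape(-1,1)).reshape(400,640,3)
def save(n,img): cv2.imwrite("pics/"+n+".png",np.ascontiguousarray(img[:,:,::-1]))
E
python3 - <<'E'
from h import *
s=state(); print(s)
import pickle
for n in ("top","side","wrist"):
    c=camera(n); save(n+"0",c["frame"]); pickle.dump(c,open(n+"0.pkl","wb")); print(n,np.round(c["cam_to_world"],2).tolist(),c["vfov"],c["dist"])
E
```

```text
{'time_s': 0.0, 'qpos': array([ 9.66875695e-01,  1.59075166e-01,  1.59819964e+00,  1.54364932e-05,
        1.38620389e+00, -2.10101763e-01]), 'joint_vel': array([ 1.27678598e-03, -5.56209792e-06, -6.19704752e-04, -1.40681699e-03,
        9.35311764e-04, -2.28665529e-04]), 'joint_efforts': array([ 2.27790115e-03, -3.85555995e+01, -3.22124219e+01,  7.02946424e-02,
        3.75558715e-02, -1.47717319e-04]), 'tool_pos': array([220.29498301, 530.45768469, 213.62057959]), 'ee_rot': array([-3.80276515e-04,  1.95640736e-01,  9.80675182e-01, -8.62980960e-04]), 'wrist_force': array([ 0.36078819,  0.29344277, -0.0597585 ]), 'wrist_torque': array([0.05409921, 0.01051249, 0.01629668]), 'finger_force': 0.0, 'gripper_width': 92.2021532562869}
top [[0.0, -1.0, 0.07, 426.79], [-1.0, -0.0, -0.0, 112.22], [0.0, -0.07, -1.0, 1317.96], [0.0, 0.0, 0.0, 1.0]] 47.727151152405185 [-0.10462753  0.          0.          0.          0.        ]
side [[0.99, -0.07, 0.11, 411.87], [-0.13, -0.63, 0.77, -645.85], [0.01, -0.77, -0.63, 677.39], [0.0, 0.0, 0.0, 1.0]] 54.45900142785868 [0.00261248 0.         0.         0.         0.        ]
wrist [[0.38, 0.89, 0.24, 151.63], [0.92, -0.37, -0.1, 558.8], [-0.0, 0.27, -0.96, 383.5], [0.0, 0.0, 0.0, 1.0]] 70.58915446619064 [-0.01784282  0.          0.          0.          0.        ]
```

View pics/top0.png

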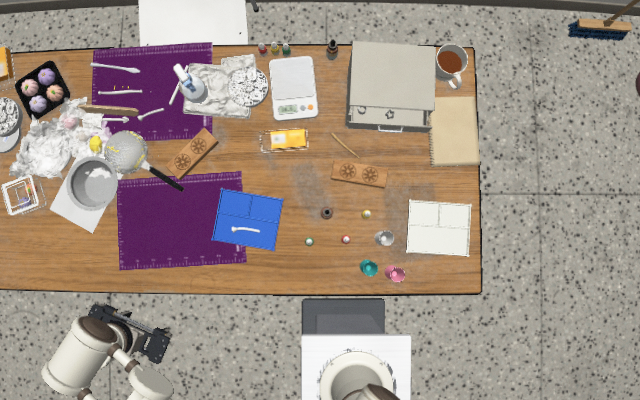

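View pics/side0.png

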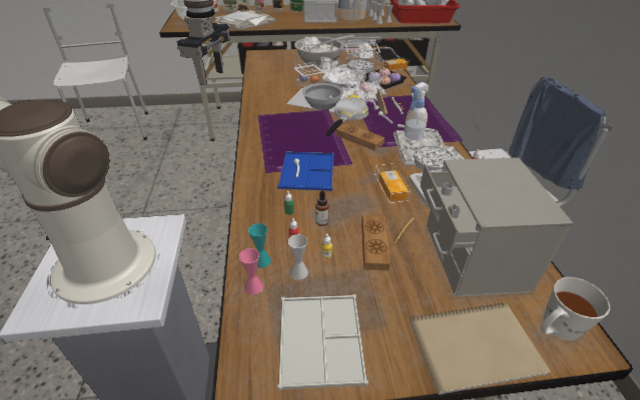

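```bash
cat > m.py <<'E'
from h import *
import pickle,sys
c=pickle.load(open("top0.pkl","rb")); im=c["frame"]; hsv=cv2.cvtColor(im,cv2.COLOR_RGB2HSV); P=cloud(c)
def blob(name,lo,hi,box,z,rect=False):
    u0,v0,u1,v1=box; m=np.zeros(im.shape[:2],np.uint8)
    m[v0:v1,u0:u1]=cv2.inRange(hsv,np.array(lo),np.array(hi))[v0:v1,u0:u1]
    cs,_=cv2.findContours(m,cv2.RETR_EXTERNAL,cv2.CHAIN_APPROX_NONE); k=max(cs,key=cv2.contourArea).reshape(-1,2)
    w=onplane(c,k,z)[:,:2].astype(np.float32); print(name,[np.round(t,2) for t in cv2.minAreaRect(w)], "zmed",np.median(P[m>0][:,2]).round(1))
blob("blue",(105,130,60),(125,255,255),(200,170,300,265),10)
blob("white",(0,0,190),(180,60,255),(398,190,480,262),10)
blob("mould",(5,80,70),(20,255,200),(325,155,395,192),26)
for n,(u,v),z in [("dropper",(327,212),100),("yellow",(366,213),66),("green",(309,241),66),("red",(346,238.5),66),("jig",(384,238),100),("turq",(369,268),100),("pink",(396,274),100)]:
    q=P[int(v)-8:int(v)+9,u-8:u+9].reshape(-1,3); q=q[q[:,2]>20]
    print(n,onplane(c,[(u,v)],z)[0].round(1),"cl",np.median(q,0).round(1),q.max(0).round(),q.min(0).round())
save("t1",cv2.resize(im[190:290,290:430],None,fx=5.5,fy=5.5,interpolation=cv2.INTER_CUBIC))
E
python3 m.py
```

```text
blue [array([485.35, 317.05]), array([184.27, 154.61]), np.float64(79.64)] zmed 3.8
white [array([ 462.29, -243.03]), array([186.6 , 154.68]), np.float64(86.02)] zmed 3.6
mould [array([619.68, -10.23]), array([105.15, 200.69]), np.float64(0.12)] zmed 3.0
dropper [502.   85.9 100. ] cl [500.7  88.5  65.5] [ 518.  112. 1318.] [427.  73.  21.]
yellow [501.4 -23.2  66. ] cl [498.4 -23.9  44.6] [ 512.  112. 1318.] [427. -38.  20.]
green [423.7 134.9  66. ] cl [420.9 135.5  54.5] [ 432.  147. 1318.] [409. 112.  31.]
red [430.7  32.6  66. ] cl [426.7  34.9  50.8] [ 438.  112. 1318.] [418.  22.  29.]
jig [431.8 -67.8 100. ] cl [432.  -76.2  76.7] [ 451.  112. 1318.] [413. -91.  20.]
turq [351.4 -26.9 100. ] cl [350.5 -32.9  79.3] [ 427.  112. 1318.] [332. -49.  20.]
pink [335.1 -99.7 100. ] cl [ 333.3 -106.1   75.4] [354. -83. 105.] [ 316. -122.   20.]
```

View pics/t1.png

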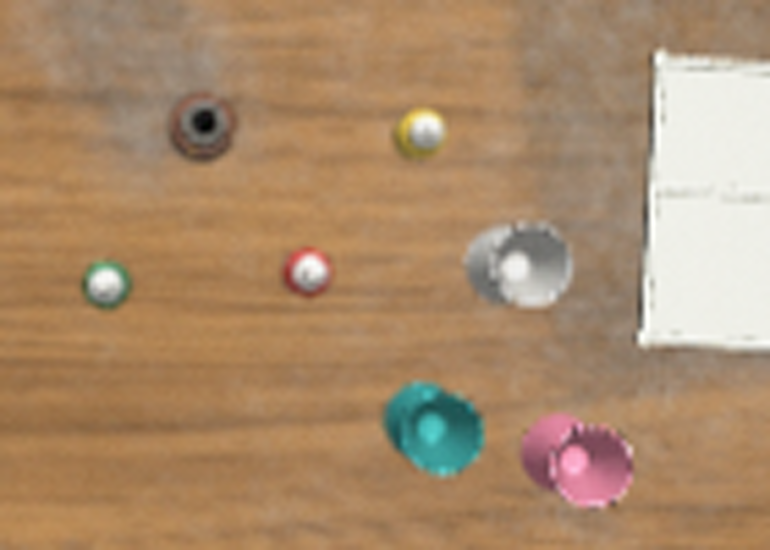

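```bash
python3 - <<'E'
from h import *
import pickle
for cam in ("top","side"):
    c=pickle.load(open(cam+"0.pkl","rb")); P=cloud(c); Z=np.array(c["z_map"])
    ok=(Z>0)
    def sel(x0,x1,y0,y1,z0,z1): 
        m=ok&(P[...,0]>x0)&(P[...,0]<x1)&(P[...,1]>y0)&(P[...,1]<y1)&(P[...,2]>z0)&(P[...,2]<z1); return P[m]
    print(cam)
    q=sel(560,690,-130,100,20,30); r=cv2.minAreaRect(q[:,:2].astype(np.float32)); print("mould",len(q),r)
    for n,x,y,R,z0,z1 in [("dropper",500,88,22,50,66),("dropper cap",500,88,22,85,105),("yellow",498,-23,18,10,40),("green",421,135,18,5,72),("red",427,34,18,5,72),("jig top",432,-72,30,92,104),("jig bot",432,-72,30,3,15),("turq",351,-30,30,92,104),("pink",334,-103,30,92,104)]:
        q=sel(x-R,x+R,y-R,y+R,z0,z1)
        if len(q): print(n,len(q),q.min(0).round(1),q.max(0).round(1),((q.min(0)+q.max(0))/2).round(1))
    q=sel(690,760,-130,130,5,45); 
    q=sel(640,760,20,250,20,40); 
    if len(q):print("box",cv2.minAreaRect(q[:,:2].astype(np.float32)))
E
```

```text
top
mould 1014 ((618.96533203125, -8.642127990722656), (160.4874267578125, 58.99352264404297), 80.54611206054688)
dropper 50 [487.5  73.8  51.7] [518.5 101.8  65. ] [503.   87.8  58.3]
dropper cap 18 [496.6  83.   93. ] [507.6  93.9 100.8] [502.1  88.5  96.9]
yellow 33 [487.2 -38.2  11.6] [512.  -14.2  38.4] [499.6 -26.2  25. ]
green 61 [409.5 118.6   5.2] [432.1 147.6  68.3] [420.8 133.1  36.8]
red 63 [412.1  20.2   5.6] [443.9  45.2  68.8] [428.   32.7  37.2]
jig top 47 [412.9 -93.2  93. ] [450.7 -54.  103.3] [431.8 -73.6  98.2]
jig bot 64 [403.2 -94.    3.1] [461.3 -43.7  15. ] [432.3 -68.9   9. ]
turq 48 [332.2 -48.6  92. ] [370.3 -10.8 103.8] [351.3 -29.7  97.9]
pink 46 [ 315.9 -122.1   92.4] [353.8 -82.9 103.6] [ 334.8 -102.5   98. ]
box ((694.5857543945312, 133.79006958007812), (119.68161010742188, 221.995361328125), 3.003847599029541)
side
mould 1206 ((619.8482055664062, -9.417289733886719), (163.2222900390625, 57.99675750732422), 80.5884780883789)
dropper 86 [487.4  69.2  50.3] [520.3  93.4  65.7] [503.9  81.3  58. ]
dropper cap 37 [497.5  78.3  85.6] [510.   89.  101.8] [503.7  83.7  93.7]
yellow 122 [488.8 -40.7  10.3] [512.9 -20.7  40. ] [500.8 -30.7  25.1]
green 161 [410.7 122.    5.3] [435.  144.6  68.5] [422.9 133.3  36.9]
red 132 [416.8  18.6  18. ] [441.1  38.   68.9] [429.   28.3  43.4]
jig top 117 [414.3 -93.3  92.1] [452.3 -52.  101.1] [433.3 -72.6  96.6]
jig bot 101 [406.9 -94.8   3. ] [458.5 -42.9  14.9] [432.7 -68.8   9. ]
turq 116 [331.5 -49.2  92. ] [370.   -8.4 102.1] [350.7 -28.8  97.1]
pink 131 [ 315.2 -122.5   92.2] [353.5 -82.3 101. ] [ 334.4 -102.4   96.6]
box ((703.4393310546875, 131.79702758789062), (244.0138702392578, 86.29719543457031), 76.21527099609375)
```

```bash
cat >> h.py <<'E'
from scipy.spatial.transform import Rotation as R
def go(x,y,z,a=None):
    s=state(); w=s["ee_rot"]; r=R.from_quat([w[1],w[2],w[3],w[0]]); Y=r.as_matrix()[:,1]; A=np.degrees(np.arctan2(Y[1],Y[0]))
    d=r.inv().apply(np.array([x,y,z])-s["tool_pos"])
    print("t",round(s["time_s"],2),"pos",s["tool_pos"].round(1),"a",A.round(2),"tilt",r.as_matrix()[:,2].round(3),"width",round(s["gripper_width"],1),"F",round(s["finger_force"],1),"wf",s["wrist_force"].round(1),"dp mm",d.round(1), "rz",None if a is None else round(A-a,1))
E
python3 - <<'E'
from h import *
import pickle
for cam in ("top","side"):
    c=pickle.load(open(cam+"0.pkl","rb")); P=cloud(c); q=P[np.array(c["z_map"])>0]
    q=q[(q[:,0]>640)&(q[:,0]<800)&(q[:,1]>-70)&(q[:,1]<60)&(q[:,2]>45)&(q[:,2]<400)]
    print(cam,len(q),np.percentile(q,[0,1,5],axis=0).round(),q.max(0).round())
go(619.5,-9,214,-9.5)
E
```

```text
top 1548 [[703. -70.  48.]
 [706. -69.  73.]
 [719. -65. 139.]] [800.  34. 216.]
side 1931 [[702. -70.  45.]
 [706. -69.  49.]
 [718. -65.  60.]] [800.  34. 213.]
t 0.15 pos [220.4 530.6 213.9] a 67.44 tilt [-0.001 -0.001 -1.   ] width 92.0 F 0.0 wf [-0.6 -0.2  0.5] dp mm [-5.756e+02 -3.451e+02  2.000e-01] rz 76.9
```

Call:
play_rows(dp=[[0,0,0],[0,0,0],[0,0,0],[0,0,0],[0,0,0],[0,0,0],[0,0,0],[0,0,0]], dr=[[0,0,9.6],[0,0,9.6],[0,0,9.6],[0,0,9.6],[0,0,9.6],[0,0,9.6],[0,0,9.6],[0,0,9.6]], jaw=0.0919)

```text
time_s: 1.15
tool_pos: [220.5, 530.7, 214.2]
ee_rot: [0.0, 0.764, 0.645, -0.0]
wrist_force: [-0.2, 0.3, -0.0]
gripper_width: 91.8
finger_force: 0.0
```

```bash
python3 - <<'E'
from h import *
import pickle
for cam in ("top","side"):
    c=pickle.load(open(cam+"0.pkl","rb")); P=cloud(c); q=P[np.array(c["z_map"])>0]
    q=q[(q[:,0]>640)&(q[:,0]<770)&(q[:,2]>45)&(q[:,2]<300)]
    for y in range(-120,70,10):
        k=q[(q[:,1]>=y)&(q[:,1]<y+10)]; k=k[np.argsort(k[:,0])][:60:8]
        print(cam,y,[(int(a),int(b)) for a,_,b in k])
E
```

```text
top -120 [(715, 143), (715, 192), (716, 181), (717, 198), (737, 139), (743, 147), (749, 147), (755, 146)]
top -110 [(701, 187), (714, 166), (716, 202), (718, 203), (739, 142), (745, 142), (752, 144), (758, 143)]
top -100 [(700, 189), (714, 155), (716, 170), (716, 177), (718, 193), (738, 145), (743, 146), (750, 143)]
top -90 [(701, 187), (706, 188), (716, 177), (717, 185), (719, 198), (741, 145), (747, 144), (750, 151)]
top -80 [(700, 190), (706, 187), (717, 155), (717, 194), (718, 190), (738, 145), (743, 147), (748, 149)]
top -70 [(702, 192), (715, 162), (717, 185), (718, 170), (722, 197), (740, 146), (748, 139), (753, 140)]
top -60 [(702, 192), (717, 195), (718, 201), (719, 198), (721, 200), (741, 144), (746, 143), (752, 142)]
top -50 [(703, 187), (708, 187), (718, 182), (719, 178), (721, 200), (742, 140), (747, 140), (752, 143)]
top -40 [(718, 170), (719, 146), (719, 174), (720, 203), (740, 147), (745, 148), (751, 148), (757, 144)]
top -30 [(718, 178), (719, 184), (720, 151), (721, 198), (742, 148), (749, 142), (757, 146), (763, 207)]
top -20 [(719, 166), (720, 172), (720, 149), (7
[... 1527 characters left out ...]
 -30 [(718, 178), (720, 189), (720, 147), (720, 143), (722, 200), (757, 61), (758, 59), (762, 206)]
side -20 [(719, 201), (720, 198), (720, 195), (720, 148), (721, 142), (723, 199), (758, 57), (759, 45)]
side -10 [(720, 157), (720, 154), (721, 171), (721, 157), (721, 177), (758, 144), (758, 50), (759, 143)]
side 0 [(720, 176), (721, 179), (721, 169), (721, 172), (722, 200), (722, 194), (723, 200), (759, 145)]
side 10 [(721, 177), (721, 174), (722, 149), (722, 150), (722, 159), (724, 199), (749, 185), (753, 173)]
side 20 [(721, 198), (722, 149), (722, 174), (722, 175), (723, 159), (723, 193), (740, 178), (744, 174)]
side 30 [(721, 168), (723, 179), (765, 205)]
side 40 []
side 50 []
side 60 []
```

```bash
python3 - <<'E'
from h import *
go(580,0,214,-9.5)
c=cv2.imread("pics/side0.png")[150:290,330:570]; cv2.imwrite("pics/s1.png",cv2.resize(c,None,fx=3.3,fy=3.3,interpolation=cv2.INTER_CUBIC))
E
```

```text
t 1.15 pos [220.5 530.7 214.2] a -9.68 tilt [-0.    -0.001 -1.   ] width 91.8 F 0.0 wf [-0.2  0.3 -0. ] dp mm [-4.627e+02  4.437e+02  4.000e-01] rz -0.2
```

View pics/s1.png

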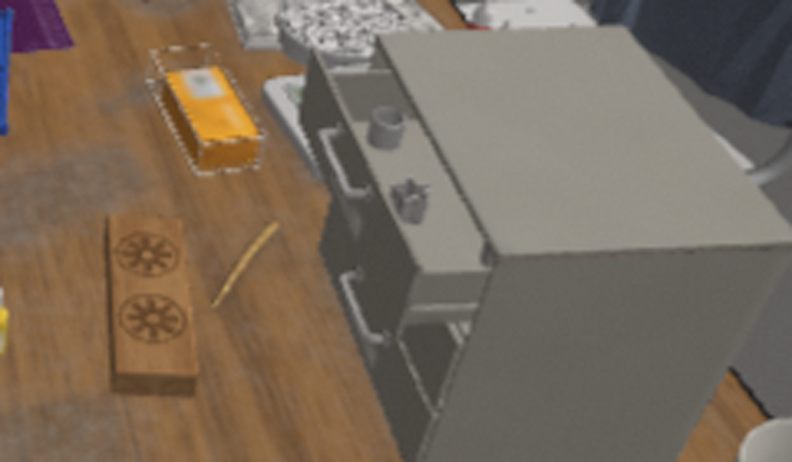

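Call:
play_rows(dp=[[-0.042,0.043,0],[-0.042,0.043,0],[-0.042,0.043,0],[-0.042,0.043,0],[-0.042,0.043,0],[-0.042,0.043,0],[-0.042,0.043,0],[-0.042,0.043,0]], dr=[[0,0,0],[0,0,0],[0,0,0],[0,0,0],[0,0,0],[0,0,0],[0,0,0],[0,0,0]])

```text
time_s: 2.15
tool_pos: [506.2, 141.7, 214.5]
ee_rot: [-0.0, 0.763, 0.647, 0.0]
wrist_force: [-0.5, 1.0, 0.4]
gripper_width: 92.1
finger_force: 0.0
```

Call:
play_rows(dp=[[-0.042,0.043,0],[-0.042,0.043,0],[-0.04,0.037,0],[0,0,0],[0,0,0]], dr=[[0,0,0],[0,0,0],[0,0,0],[0,0,0],[0,0,0]])

```text
time_s: 2.78
tool_pos: [606.0, 1.7, 214.1]
ee_rot: [-0.001, 0.762, 0.647, -0.0]
wrist_force: [-0.5, -0.5, -0.1]
gripper_width: 92.2
finger_force: 0.0
```

```bash
python3 - <<'E'
from h import *
import pickle
go(607.7,-7,12,-9.5)
c=camera("wrist"); save("w1",c["frame"]); pickle.dump(c,open("w1.pkl","wb")); P=cloud(c)
m=(P[...,2]>18)&(P[...,2]<32)&(P[...,0]>560)&(P[...,0]<690)&(abs(P[...,1]+9)<110)
print(m.sum(),cv2.minAreaRect(P[m][:,:2].astype(np.float32)))
E
```

```text
t 2.77 pos [606.    1.7 214.1] a -9.37 tilt [-0.001  0.001 -1.   ] width 92.2 F 0.0 wf [-0.5 -0.5 -0.1] dp mm [ -8.4   3.4 202.1] rz 0.1
5285 ((620.1878051757812, -10.659553527832031), (159.4508514404297, 57.67314147949219), 80.39483642578125)
```

View pics/w1.png

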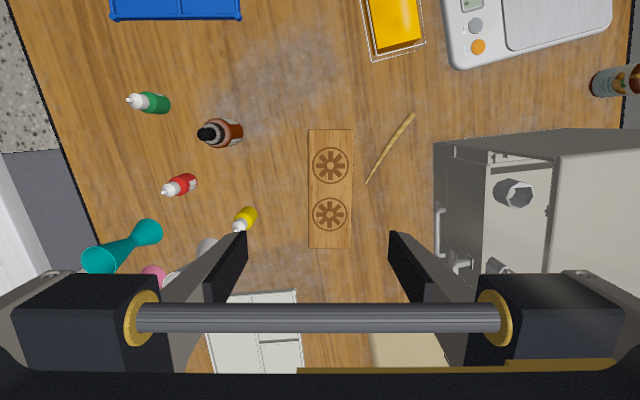

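Call:
play_rows(dp=[[-0.01,0.004,0.04],[0,0,0.05],[0,0,0.05],[0,0,0.04],[0,0,0.017],[0,0,0.006],[0,0,0]], dr=[[0,0,0],[0,0,0],[0,0,0],[0,0,0],[0,0,0],[0,0,0],[0,0,0]])

```text
time_s: 3.7
tool_pos: [609.9, -9.2, 13.0]
ee_rot: [0.001, 0.762, 0.647, 0.001]
wrist_force: [-0.8, -0.3, -0.2]
gripper_width: 91.9
finger_force: 0.0
```

Call:
play_rows(dp=[[0,0,0],[0,0,0],[0,0,0],[0,0,0],[0,0,0],[0,0,0]], dr=[[0,0,0],[0,0,0],[0,0,0],[0,0,0],[0,0,0],[0,0,0]], jaw=0.05)

```text
time_s: 4.45
tool_pos: [609.9, -9.7, 12.5]
ee_rot: [0.001, 0.762, 0.647, 0.001]
wrist_force: [1.7, -0.3, 5.1]
gripper_width: 57.5
finger_force: 30.0
```

```bash
python3 - <<'E'
from h import *
go(608,-9,150,-9.5)
E
```

```text
t 4.45 pos [609.9  -9.7  12.5] a -9.37 tilt [ 0.002 -0.001 -1.   ] width 57.5 F 30.0 wf [ 1.7 -0.3  5.1] dp mm [   0.3   -1.7 -137.5] rz 0.1
```

Call:
play_rows(dp=[[0,0,-0.01],[0,0,-0.03],[0,0,-0.05],[0,0,-0.05],[-0.02,-0.014,0],[-0.044,-0.03,0],[-0.05,-0.034,0],[-0.05,-0.034,0]], dr=[[0,0,0],[0,0,-1.8],[0,0,-1.8],[0,0,-1.8],[0,0,0],[0,0,0],[0,0,0],[0,0,0]])

```text
time_s: 5.45
tool_pos: [483.5, -165.6, 150.8]
ee_rot: [-0.001, 0.731, 0.683, -0.0]
wrist_force: [-0.3, -1.4, -1.2]
gripper_width: 57.6
finger_force: 30.0
```

Call:
play_rows(dp=[[-0.045,-0.03,0],[-0.025,-0.017,0],[-0.009,-0.006,0],[0,0,0]], dr=[[0,0,0],[0,0,0],[0,0,0],[0,0,0]])

```text
time_s: 5.95
tool_pos: [427.2, -239.9, 151.2]
ee_rot: [-0.001, 0.731, 0.682, 0.0]
wrist_force: [-0.0, -0.3, -0.5]
gripper_width: 57.5
finger_force: 30.0
```

```bash
python3 - <<'E'
from h import *
import pickle
go(428.4,-240.6,16,-4)
for n in ("top","side"):
    c=pickle.load(open(n+"0.pkl","rb"));P=cloud(c)
    for nm,X,Y in (("white",462,-243),("blue",485,317)):
        m=(P[...,2]>7)&(P[...,2]<13)&(abs(P[...,0]-X)<115)&(abs(P[...,1]-Y)<125)
        hsv=cv2.cvtColor(c["frame"],cv2.COLOR_RGB2HSV)
        m&=(hsv[...,1]<60)&(hsv[...,2]>150) if nm=="white" else (hsv[...,0]>100)&(hsv[...,1]>120)&(hsv[...,0]<125)
        print(n,nm,m.sum(),cv2.minAreaRect(P[m][:,:2].astype(np.float32)))
c=camera("side"); save("s2",c["frame"]); pickle.dump(c,open("s2.pkl","wb"))
E
```

```text
t 5.95 pos [ 427.2 -239.9  151.2] a -4.0 tilt [-0.001  0.001 -1.   ] width 57.5 F 30.0 wf [-0.  -0.3 -0.5] dp mm [ -0.8   1.4 135.2] rz -0.0
top white 493 ((461.93255615234375, -242.848388671875), (185.45896911621094, 152.83555603027344), 85.67169189453125)
top blue 529 ((486.46844482421875, 316.46636962890625), (186.12014770507812, 150.38580322265625), 80.25935363769531)
side white 836 ((462.7945556640625, -242.23486328125), (186.78262329101562, 153.7725830078125), 86.1369400024414)
side blue 307 ((486.39117431640625, 315.7664794921875), (190.2423858642578, 153.5862579345703), 80.06869506835938)
```

View pics/s2.png

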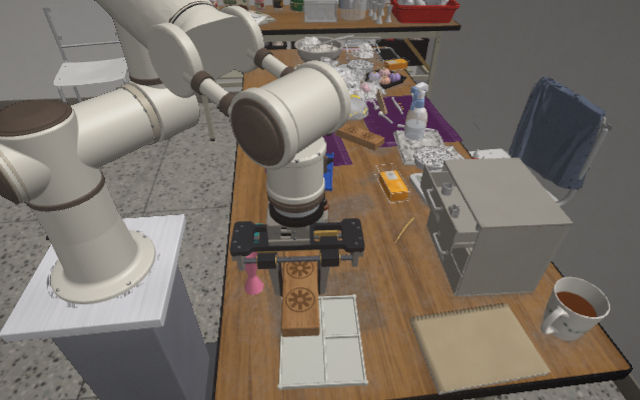

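Call:
play_rows(dp=[[-0.001,0.001,0.02],[0,0,0.045],[0,0,0.04],[0,0,0.017],[0,0,0.006],[0,0,0.004],[0,0,0.002],[0,0,0]], dr=[[0,0,0],[0,0,0],[0,0,0],[0,0,0],[0,0,0],[0,0,0],[0,0,0],[0,0,0]])

```text
time_s: 7.0
tool_pos: [428.9, -241.9, 18.3]
ee_rot: [0.001, 0.731, 0.682, 0.0]
wrist_force: [0.6, -0.2, -1.1]
gripper_width: 57.5
finger_force: 30.0
```

```bash
python3 - <<'E'
from h import *
go(428.4,-240.6,15.5,-4)
E
```

```text
t 7.0 pos [ 428.9 -241.9   18.3] a -3.96 tilt [ 0.001 -0.001 -1.   ] width 57.5 F 30.0 wf [ 0.6 -0.2 -1.1] dp mm [ 1.3 -0.6  2.8] rz 0.0
```

Call:
play_rows(dp=[[0.001,0,0.0015],[0,0,0.001],[0,0,0]], dr=[[0,0,0],[0,0,0],[0,0,0]])

```text
time_s: 7.38
tool_pos: [428.6, -240.5, 15.5]
ee_rot: [0.0, 0.731, 0.682, 0.0]
wrist_force: [-1.9, 1.2, 4.3]
gripper_width: 57.5
finger_force: 30.0
```

Call:
play_rows(dp=[[0,0,0],[0,0,0],[0,0,0],[0,0,0]], dr=[[0,0,0],[0,0,0],[0,0,0],[0,0,0]], jaw=0.072)

```text
time_s: 7.88
tool_pos: [428.5, -240.5, 15.1]
ee_rot: [0.0, 0.731, 0.682, 0.0]
wrist_force: [-0.2, -0.5, -0.1]
gripper_width: 71.8
finger_force: 0.0
```

Call:
play_rows(dp=[[0,0,-0.02],[0,0,-0.05],[0,0,-0.05],[0,0,-0.02],[0,0,0]], dr=[[0,0,0],[0,0,0],[0,0,-2],[0,0,-2],[0,0,0]])

```text
time_s: 8.5
tool_pos: [429.5, -241.4, 156.8]
ee_rot: [0.002, 0.707, 0.707, 0.0]
wrist_force: [-0.5, 0.5, -0.7]
gripper_width: 71.8
finger_force: 0.0
```

```bash
python3 - <<'E'
from h import *
go(432.5,-73,130,0)
c=camera("side");P=cloud(c)
m=(P[...,2]>23)&(P[...,2]<36)&(abs(P[...,0]-430)<60)&(abs(P[...,1]+240)<110)
q=P[m];print(len(q),cv2.minAreaRect(q[:,:2].astype(np.float32)),np.median(q[:,2]))
E
```

```text
t 8.5 pos [ 429.5 -241.4  156.8] a 0.02 tilt [ 0.003 -0.003 -1.   ] width 71.8 F 0.0 wf [-0.5  0.5 -0.7] dp mm [168.5   3.   26.4] rz 0.0
2444 ((429.09326171875, -238.14373779296875), (161.06353759765625, 58.023529052734375), 86.11744689941406) 29.218950712243895
```

Call:
play_rows(dp=[[0.03,0.003,0],[0.055,0,0],[0.055,0,0],[0.029,0,0.02],[0,0,0.04],[0,0,0.045],[0,0,0.02],[0,0,0]], dr=[[0,0,0],[0,0,0],[0,0,0],[0,0,0],[0,0,0],[0,0,0],[0,0,0],[0,0,0]])

```text
time_s: 9.55
tool_pos: [428.4, -70.1, 27.1]
ee_rot: [-0.003, 0.707, 0.707, -0.001]
wrist_force: [1.0, 0.5, 0.5]
gripper_width: 71.8
finger_force: 0.0
```

Call:
play_rows(dp=[[0,0,0],[0,0,0],[0,0,0],[0,0,0],[0,0,0]], dr=[[0,0,0],[0,0,0],[0,0,0],[0,0,0],[0,0,0]], jaw=0.034)

```text
time_s: 10.18
tool_pos: [432.0, -71.8, 30.8]
ee_rot: [0.001, 0.707, 0.707, 0.0]
wrist_force: [-0.2, -0.5, 4.8]
gripper_width: 39.8
finger_force: 30.0
```

```bash
python3 - <<'E'
from h import *
go(509,-201,100,0)
E
```

```text
t 10.18 pos [432.  -71.8  30.8] a 0.04 tilt [ 0.001 -0.001 -1.   ] width 39.8 F 30.0 wf [-0.2 -0.5  4.8] dp mm [-129.3   77.   -69.1] rz 0.0
```

Call:
play_rows(dp=[[0,0,-0.015],[0,0,-0.035],[-0.01,0.006,-0.01],[-0.03,0.018,0],[-0.04,0.024,0],[-0.03,0.018,0],[-0.015,0.008,0],[-0.004,0.003,0]], dr=[[0,0,0],[0,0,0],[0,0,0],[0,0,0],[0,0,0],[0,0,0],[0,0,0],[0,0,0]])

```text
time_s: 11.18
tool_pos: [508.3, -200.9, 89.6]
ee_rot: [-0.001, 0.707, 0.707, -0.0]
wrist_force: [0.2, 0.6, -1.1]
gripper_width: 39.5
finger_force: 30.0
```

Call:
play_rows(dp=[[0,0,0.01],[0,0,0.025],[0,0,0.012],[0,0,0.004],[0,0,0.002],[0,0,0],[0,0,0]], dr=[[0,0,0],[0,0,0],[0,0,0],[0,0,0],[0,0,0],[0,0,0],[0,0,0]])

```text
time_s: 12.05
tool_pos: [508.9, -200.7, 37.7]
ee_rot: [0.001, 0.707, 0.707, 0.0]
wrist_force: [-0.3, 0.4, -0.6]
gripper_width: 39.7
finger_force: 30.0
```

```bash
python3 - <<'E'
from h import *
go(509,-201,33.5,0)
E
```

```text
t 12.05 pos [ 508.9 -200.7   37.7] a 0.04 tilt [ 0.001 -0.001 -1.   ] width 39.7 F 30.0 wf [-0.3  0.4 -0.6] dp mm [-0.3  0.1  4.2] rz 0.0
```

Call:
play_rows(dp=[[0,0,0.002],[0,0,0.001],[0,0,0.001],[0,0,0]], dr=[[0,0,0],[0,0,0],[0,0,0],[0,0,0]])

```text
time_s: 12.55
tool_pos: [508.5, -200.5, 33.8]
ee_rot: [-0.0, 0.707, 0.707, -0.0]
wrist_force: [-2.1, 1.4, 4.8]
gripper_width: 39.9
finger_force: 30.0
```

Call:
play_rows(dp=[[0,0,0],[0,0,0],[0,0,0],[0,0,-0.01],[0,0,-0.04],[0,0,-0.05],[0,0,-0.025],[0,0,0]], dr=[[0,0,0],[0,0,0],[0,0,0],[0,0,0],[0,0,0],[0,0,0],[0,0,0],[0,0,0]], jaw=0.058)

```text
time_s: 13.55
tool_pos: [510.1, -201.5, 161.1]
ee_rot: [0.003, 0.707, 0.707, 0.001]
wrist_force: [-1.0, 0.2, -1.0]
gripper_width: 58.2
finger_force: 0.0
```

```bash
python3 - <<'E'
from h import *
go(502.5,87,158,0)
E
```

```text
t 13.55 pos [ 510.1 -201.5  161.1] a 0.04 tilt [ 0.005 -0.003 -1.   ] width 58.2 F 0.0 wf [-1.   0.2 -1. ] dp mm [288.5  -7.4   2.1] rz 0.0
```

Call:
play_rows(dp=[[0.02,-0.001,0],[0.05,-0.002,0],[0.06,-0.002,0],[0.06,-0.002,0],[0.05,0,0],[0.035,0,0],[0.013,0,0],[0,0,0]], dr=[[0,0,0],[0,0,0],[0,0,0],[0,0,0],[0,0,0],[0,0,0],[0,0,0],[0,0,0]])

```text
time_s: 14.55
tool_pos: [500.3, 88.0, 157.0]
ee_rot: [-0.001, 0.706, 0.708, -0.001]
wrist_force: [0.6, -0.3, 0.4]
gripper_width: 57.9
finger_force: 0.0
```

Call:
play_rows(dp=[[0,0,0.02],[0,0,0.04],[0,0,0.04],[0,0,0.02],[0,0,0.007],[0,0,0],[0,0,0]], dr=[[0,0,0],[0,0,0],[0,0,0],[0,0,0],[0,0,0],[0,0,0],[0,0,0]])

```text
time_s: 15.42
tool_pos: [502.4, 87.2, 32.3]
ee_rot: [0.001, 0.707, 0.707, 0.001]
wrist_force: [0.5, -0.4, 0.9]
gripper_width: 57.8
finger_force: 0.0
```

Call:
play_rows(dp=[[0,0,0],[0,0,0],[0,0,0],[0,0,0],[0,0,0]], dr=[[0,0,0],[0,0,0],[0,0,0],[0,0,0],[0,0,0]], jaw=0.026)

```text
time_s: 16.05
tool_pos: [501.7, 87.6, 31.4]
ee_rot: [0.0, 0.707, 0.707, 0.0]
wrist_force: [1.4, 0.2, 1.5]
gripper_width: 31.5
finger_force: 29.9
```

```bash
python3 - <<'E'
from h import *
go(517,265,100,0)
E
```

```text
t 16.05 pos [501.7  87.6  31.4] a 0.04 tilt [ 0.001 -0.    -1.   ] width 31.5 F 29.9 wf [1.4 0.2 1.5] dp mm [177.4  15.5 -68.6] rz 0.0
```

Call:
play_rows(dp=[[0,0,-0.015],[0,0,-0.03],[0.015,0.002,-0.005],[0.04,0.003,0],[0.05,0.004,0],[0.04,0.004,0],[0.025,0.002,0],[0.007,0.001,0]], dr=[[0,0,0],[0,0,0],[0,0,0],[0,0,0],[0,0,0],[0,0,0],[0,0,0],[0,0,0]])

```text
time_s: 17.05
tool_pos: [516.2, 266.4, 80.3]
ee_rot: [-0.0, 0.706, 0.708, -0.001]
wrist_force: [-0.9, 0.4, -0.3]
gripper_width: 31.3
finger_force: 29.8
```

Call:
play_rows(dp=[[0,0,0.01],[0,0,0.02],[0,0,0.01],[0,0,0.003],[0,0,0],[0,0,0]], dr=[[0,0,0],[0,0,0],[0,0,0],[0,0,0],[0,0,0],[0,0,0]])

```text
time_s: 17.8
tool_pos: [517.7, 264.6, 38.7]
ee_rot: [0.0, 0.707, 0.707, 0.001]
wrist_force: [-0.4, -0.4, -1.4]
gripper_width: 31.4
finger_force: 29.8
```

```bash
python3 - <<'E'
from h import *
go(517,265,34.5,0)
E
```

```text
t 17.8 pos [517.7 264.6  38.7] a 0.03 tilt [ 0.001  0.    -1.   ] width 31.4 F 29.8 wf [-0.4 -0.4 -1.4] dp mm [ 0.4 -0.7  4.2] rz 0.0
```

Call:
play_rows(dp=[[0,0,0.002],[0,0,0.001],[0,0,0.001],[0,0,0]], dr=[[0,0,0],[0,0,0],[0,0,0],[0,0,0]])

```text
time_s: 18.3
tool_pos: [517.2, 264.7, 34.4]
ee_rot: [0.0, 0.707, 0.707, 0.0]
wrist_force: [-1.9, -0.3, 1.4]
gripper_width: 31.5
finger_force: 29.8
```

Call:
play_rows(dp=[[0,0,0],[0,0,0],[0,0,0],[0,0,-0.01],[0,0,-0.04],[0,0,-0.05],[0,0,-0.025],[0,0,0]], dr=[[0,0,0],[0,0,0],[0,0,0],[0,0,0],[0,0,0],[0,0,0],[0,0,0],[0,0,0]], jaw=0.052)

```text
time_s: 19.3
tool_pos: [519.0, 265.1, 162.3]
ee_rot: [0.002, 0.707, 0.707, 0.003]
wrist_force: [0.5, 0.1, -0.8]
gripper_width: 51.9
finger_force: 0.0
```

```bash
python3 - <<'E'
from h import *
go(421.5,134.5,158,0)
E
```

```text
t 19.3 pos [519.  265.1 162.3] a 0.04 tilt [ 0.006  0.002 -1.   ] width 51.9 F 0.0 wf [ 0.5  0.1 -0.8] dp mm [-130.6  -97.7    3.5] rz 0.0
```

Call:
play_rows(dp=[[-0.02,-0.015,0],[-0.035,-0.025,0],[-0.04,-0.03,0],[-0.025,-0.02,0],[-0.01,-0.006,0.01],[0,0,0.03],[0,0,0.05],[0,0,0.035]], dr=[[0,0,0],[0,0,0],[0,0,0],[0,0,0],[0,0,0],[0,0,0],[0,0,0],[0,0,0]])

```text
time_s: 20.3
tool_pos: [419.7, 134.7, 30.9]
ee_rot: [-0.001, 0.707, 0.707, -0.001]
wrist_force: [0.3, -0.1, 0.2]
gripper_width: 52.0
finger_force: 0.0
```

Call:
play_rows(dp=[[0,0,0.014],[0,0,0.004],[0,0,0]], dr=[[0,0,0],[0,0,0],[0,0,0]])

```text
time_s: 20.68
tool_pos: [422.2, 134.7, 16.9]
ee_rot: [0.001, 0.707, 0.707, 0.001]
wrist_force: [0.4, 0.2, -0.1]
gripper_width: 51.9
finger_force: 0.0
```

Call:
play_rows(dp=[[0,0,0],[0,0,0],[0,0,0],[0,0,0],[0,0,0]], dr=[[0,0,0],[0,0,0],[0,0,0],[0,0,0],[0,0,0]], jaw=0.018)

```text
time_s: 21.3
tool_pos: [421.7, 134.5, 16.6]
ee_rot: [0.0, 0.707, 0.707, 0.0]
wrist_force: [-1.6, -0.2, 4.5]
gripper_width: 23.6
finger_force: 30.0
```

```bash
python3 - <<'E'
from h import *
go(535,354,120,0)
E
```

```text
t 21.3 pos [421.7 134.5  16.6] a 0.04 tilt [ 0.001  0.    -1.   ] width 23.6 F 30.0 wf [-1.6 -0.2  4.5] dp mm [ 219.4  113.5 -103.3] rz 0.0
```

Call:
play_rows(dp=[[0,0,-0.015],[0,0,-0.045],[0,0,-0.045],[0.012,0.006,-0.02],[0.04,0.02,0],[0.05,0.026,0],[0.05,0.026,0],[0.04,0.02,0]], dr=[[0,0,0],[0,0,0],[0,0,0],[0,0,0],[0,0,0],[0,0,0],[0,0,0],[0,0,0]])

```text
time_s: 22.3
tool_pos: [519.7, 328.5, 141.7]
ee_rot: [0.0, 0.707, 0.708, 0.0]
wrist_force: [0.3, -0.4, -0.7]
gripper_width: 23.4
finger_force: 30.0
```

Call:
play_rows(dp=[[0.02,0.011,0],[0.0075,0.0045,0],[0,0,0.02],[0,0,0.045],[0,0,0.035],[0,0,0.014],[0,0,0.004],[0,0,0]], dr=[[0,0,0],[0,0,0],[0,0,0],[0,0,0],[0,0,0],[0,0,0],[0,0,0],[0,0,0]])

```text
time_s: 23.3
tool_pos: [535.4, 354.2, 24.3]
ee_rot: [0.0, 0.707, 0.707, 0.001]
wrist_force: [-0.2, -0.4, -0.1]
gripper_width: 23.5
finger_force: 30.0
```

```bash
python3 - <<'E'
from h import *
go(535,354,19.6,0)
E
```

```text
t 23.3 pos [535.4 354.2  24.3] a 0.02 tilt [ 0.002  0.001 -1.   ] width 23.5 F 30.0 wf [-0.2 -0.4 -0.1] dp mm [-0.2 -0.4  4.7] rz 0.0
```

Call:
play_rows(dp=[[0,0,0.002],[0,0,0.0015],[0,0,0.001],[0,0,0]], dr=[[0,0,0],[0,0,0],[0,0,0],[0,0,0]])

```text
time_s: 23.8
tool_pos: [535.0, 354.3, 19.6]
ee_rot: [0.0, 0.707, 0.707, 0.0]
wrist_force: [-2.0, -0.5, 5.0]
gripper_width: 24.0
finger_force: 30.0
```

Call:
play_rows(dp=[[0,0,0],[0,0,0],[0,0,0],[0,0,-0.01],[0,0,-0.04],[0,0,-0.06],[0,0,-0.03],[0,0,0]], dr=[[0,0,0],[0,0,0],[0,0,0],[0,0,0],[0,0,0],[0,0,0],[0,0,0],[0,0,0]], jaw=0.045)

```text
time_s: 24.8
tool_pos: [536.8, 355.0, 162.9]
ee_rot: [0.001, 0.707, 0.707, 0.004]
wrist_force: [0.2, -0.1, 0.3]
gripper_width: 44.8
finger_force: 0.0
```

```bash
python3 - <<'E'
from h import *
go(428.5,32,158,0)
E
```

```text
t 24.8 pos [536.8 355.  162.9] a 0.04 tilt [ 0.007  0.003 -1.   ] width 44.8 F 0.0 wf [ 0.2 -0.1  0.3] dp mm [-323.  -108.6    3.2] rz 0.0
```

Call:
play_rows(dp=[[-0.02,-0.006,0],[-0.05,-0.016,0],[-0.058,-0.019,0],[-0.058,-0.019,0],[-0.058,-0.019,0],[-0.045,-0.015,0],[-0.025,-0.009,0],[-0.008,-0.003,0]], dr=[[0,0,0],[0,0,0],[0,0,0],[0,0,0],[0,0,0],[0,0,0],[0,0,0],[0,0,0]])

```text
time_s: 25.8
tool_pos: [427.6, 31.2, 157.3]
ee_rot: [-0.001, 0.708, 0.707, -0.001]
wrist_force: [0.9, 1.2, 1.0]
gripper_width: 45.0
finger_force: 0.0
```

Call:
play_rows(dp=[[0,0,0.02],[0,0,0.03],[0,0,0.02],[0,0,0]], dr=[[0,0,0],[0,0,0],[0,0,0],[0,0,0]])

```text
time_s: 26.3
tool_pos: [427.0, 33.1, 86.5]
ee_rot: [-0.002, 0.707, 0.708, -0.001]
wrist_force: [-0.0, -0.4, 0.5]
gripper_width: 45.1
finger_force: 0.0
```

```bash
python3 - <<'E'
from h import *
go(428.5,32,16,0)
E
```

```text
t 26.3 pos [427.   33.1  86.5] a 0.09 tilt [-0.005  0.001 -1.   ] width 45.1 F 0.0 wf [-0.  -0.4  0.5] dp mm [-1.2  1.9 70.5] rz 0.1
```

Call:
play_rows(dp=[[0,0.001,0.02],[0,0,0.03],[0,0,0.015],[0,0,0.005],[0,0,0],[0,0,0]], dr=[[0,0,0],[0,0,0],[0,0,0],[0,0,0],[0,0,0],[0,0,0]])

```text
time_s: 27.05
tool_pos: [430.7, 31.9, 19.5]
ee_rot: [0.001, 0.707, 0.707, 0.001]
wrist_force: [0.6, -0.3, -0.3]
gripper_width: 45.0
finger_force: 0.0
```

Call:
play_rows(dp=[[0,0,0],[0,0,0],[0,0,0],[0,0,0],[0,0,0]], dr=[[0,0,0],[0,0,0],[0,0,0],[0,0,0],[0,0,0]], jaw=0.018)

```text
time_s: 27.68
tool_pos: [430.0, 32.0, 18.8]
ee_rot: [0.0, 0.707, 0.707, 0.0]
wrist_force: [-0.8, -0.2, 2.3]
gripper_width: 23.2
finger_force: 29.9
```

```bash
python3 - <<'E'
from h import *
go(507,-291,140,0)
E
```

```text
t 27.68 pos [430.   32.   18.8] a 0.04 tilt [ 0. -0. -1.] width 23.2 F 29.9 wf [-0.8 -0.2  2.3] dp mm [-323.    76.8 -121.1] rz 0.0
```

Call:
play_rows(dp=[[0,0,-0.015],[0,0,-0.045],[0,0,-0.045],[-0.015,0.003,-0.021],[-0.045,0.011,0],[-0.06,0.014,0],[-0.06,0.014,0],[-0.06,0.014,0]], dr=[[0,0,0],[0,0,0],[0,0,0],[0,0,0],[0,0,0],[0,0,0],[0,0,0],[0,0,0]])

```text
time_s: 28.68
tool_pos: [486.2, -209.9, 145.6]
ee_rot: [0.0, 0.707, 0.707, 0.0]
wrist_force: [0.6, 0.1, -0.7]
gripper_width: 23.5
finger_force: 29.9
```

Call:
play_rows(dp=[[-0.047,0.012,0],[-0.026,0.006,0],[-0.01,0.003,0],[0,0,0.02],[0,0,0.04],[0,0,0.035],[0,0,0.018],[0,0,0.004]], dr=[[0,0,0],[0,0,0],[0,0,0],[0,0,0],[0,0,0],[0,0,0],[0,0,0],[0,0,0]])

```text
time_s: 29.68
tool_pos: [506.7, -290.0, 27.1]
ee_rot: [-0.001, 0.707, 0.708, -0.0]
wrist_force: [-0.2, 0.7, 0.2]
gripper_width: 23.3
finger_force: 29.9
```

Call:
play_rows(dp=[[0,0,0],[0,0,0]], dr=[[0,0,0],[0,0,0]])

```text
time_s: 29.92
tool_pos: [508.0, -291.7, 29.2]
ee_rot: [0.001, 0.707, 0.707, 0.0]
wrist_force: [-0.3, -0.5, -0.1]
gripper_width: 23.6
finger_force: 29.9
```

```bash
python3 - <<'E'
from h import *
go(507,-291,21.8,0)
E
```

```text
t 29.93 pos [ 508.  -291.7   29.2] a 0.04 tilt [ 0.002 -0.002 -1.   ] width 23.6 F 29.9 wf [-0.3 -0.5 -0.1] dp mm [ 0.7 -1.   7.4] rz 0.0
```

Call:
play_rows(dp=[[0,0,0.003],[0,0,0.002],[0,0,0.001],[0,0,0.001],[0,0,0]], dr=[[0,0,0],[0,0,0],[0,0,0],[0,0,0],[0,0,0]])

```text
time_s: 30.55
tool_pos: [507.0, -291.1, 21.8]
ee_rot: [-0.0, 0.707, 0.707, -0.0]
wrist_force: [-3.4, 2.3, 8.7]
gripper_width: 23.1
finger_force: 30.0
```

```bash
python3 - <<'E'
from h import *
go(507,-291,21.8,0)
E
```

```text
t 30.55 pos [ 507.  -291.1   21.8] a 0.05 tilt [-0.001 -0.    -1.   ] width 23.1 F 30.0 wf [-3.4  2.3  8.7] dp mm [ 0.1 -0.  -0. ] rz 0.1
```

Seated. Release, rise and move aside toward the middle for the check.

Call:
play_rows(dp=[[0,0,0],[0,0,0],[0,0,0],[0,0,-0.01],[0,0,-0.04],[0,0,-0.06],[0,0,-0.06],[0,0,-0.03]], dr=[[0,0,0],[0,0,0],[0,0,0],[0,0,0],[0,0,0],[0,0,0],[0,0,0],[0,0,0]], jaw=0.042)

```text
time_s: 31.55
tool_pos: [508.3, -292.0, 225.8]
ee_rot: [0.003, 0.707, 0.707, 0.0]
wrist_force: [0.8, -0.7, -0.1]
gripper_width: 42.0
finger_force: 0.0
```

Call:
play_rows(dp=[[0.03,-0.01,0],[0.05,-0.02,0],[0.06,-0.02,0],[0.06,-0.02,0],[0.05,-0.02,0],[0.03,-0.01,0],[0.01,0,0],[0,0,0]], dr=[[0,0,0],[0,0,0],[0,0,0],[0,0,0],[0,0,0],[0,0,0],[0,0,0],[0,0,0]])

```text
time_s: 32.55
tool_pos: [407.8, -2.6, 221.1]
ee_rot: [0.001, 0.707, 0.708, 0.0]
wrist_force: [-0.1, -0.0, 1.1]
gripper_width: 41.6
finger_force: 0.0
```

```bash
python3 - <<'E'
from h import *
go(507,-291,21.8,0)
a=camera("top")["frame"]; b=camera("side")["frame"]
save("f",cv2.resize(np.vstack([a[120:300,180:500],b[150:390,220:540]]),None,fx=1.4,fy=1.4))
E
```

```text
t 32.55 pos [407.8  -2.6 221.1] a 0.09 tilt [ 0.001 -0.001 -1.   ] width 41.6 F 0.0 wf [-0.1 -0.   1.1] dp mm [-288.4   98.6  199.6] rz 0.1
```

View pics/f.png

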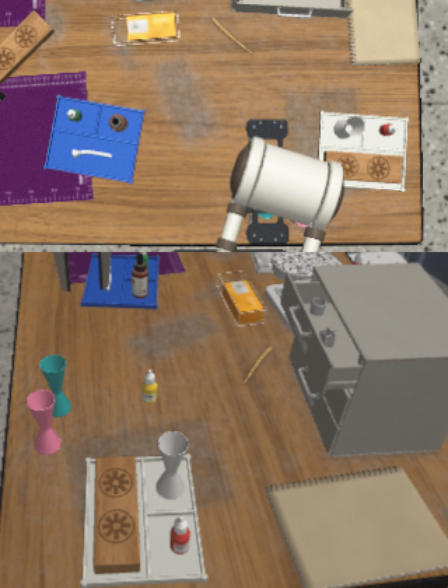

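The picture shows everything in its cell (red bottle at about (180,535), cup at (172,465), mould at (117,515), green at (75,115), dropper at (118,122)). I'll check the red bottle's uprightness numerically.

```bash
python3 - <<'E'
from h import *
for cam in ("top","side"):
    c=camera(cam); P=cloud(c)
    for n,x,y,R in (("red",507,-291,28),("jig",509,-201,32),("green",535,354,25),("drop",517,265,25),("yellow",500,-27,25)):
        m=(abs(P[...,0]-x)<R)&(abs(P[...,1]-y)<R)&(P[...,2]>14)&(P[...,2]<125)&(np.array(c["z_map"])>0); q=P[m]
        if len(q)<5: print(cam,n,len(q)); continue
        t=q[q[:,2]>q[:,2].max()-10]; b=q[q[:,2]<40]
        print(cam,n,len(q),"max",q.max(0).round(1),"top",t.mean(0).round(1),"low",b.mean(0).round(1) if len(b) else None)
c=camera("top"); save("f2",cv2.resize(c["frame"][180:270,400:480],None,fx=6,fy=6))
E
```

```text
top red 88 max [ 530.9 -269.3   73.7] top [ 505.4 -290.    67.5] low [ 505.4 -283.3   28.2]
top jig 241 max [ 536.4 -185.1  107.5] top [ 508.5 -206.9  102. ] low [ 505.2 -195.3   25.2]
top green 72 max [545.6 362.4  74.6] top [533.3 353.1  68.9] low [534.  347.4  31.1]
top drop 124 max [532.3 277.8 108.1] top [518.  261.4 102.2] low [510.3 252.9  23.6]
top yellow 0
side red 274 max [ 517.5 -282.1   71.2] top [ 505.7 -291.5   65.1] low [ 504.2 -298.3   29.5]
side jig 667 max [ 528.  -182.5  105.4] top [ 509.4 -199.3  100.1] low [ 506.9 -210.2   25.9]
side green 57 max [547.  361.7  71.4] top [533.8 352.9  65.6] low [542.7 349.2  30.6]
side drop 268 max [532.2 268.7 104.5] top [518.2 260.6  99.9] low [516.9 250.6  27.1]
side yellow 174 max [512.8 -21.6  69.1] top [500.5 -28.7  62.4] low [499.7 -35.   28.8]
```

View pics/f2.png

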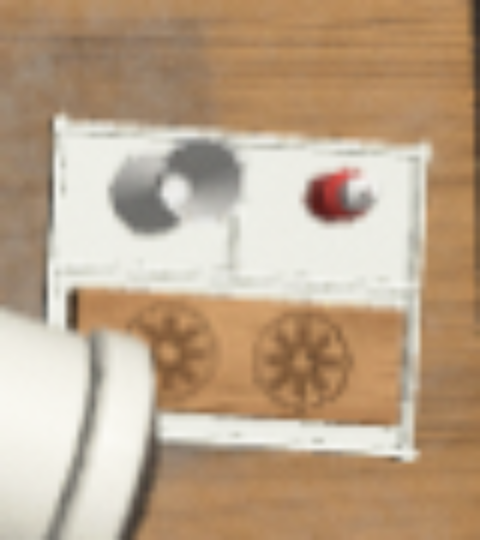

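The top crop shows the red bottle at (340,195) and the cup at (180,185), both standing and leaning outward only from perspective. The mould lies flat in its cell, and the measured heights match objects standing on the cell floors.

```bash
python3 -c "
from bench import *
print(hand_in())"
```

```text
the job is handed in; nothing more can be done
None
```

I made up both kits and handed the job in at about 33 s: camera checks showed all five things standing or lying on their cell floors and the yellow bottle and orange box apparently unmoved, but the hand-in returned no verdict.

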